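Lock the brake of the orange dog lead

ROBOT

A 7-joint arm with a two-finger parallel gripper is mounted at the origin on the work surface. World frame = base frame: x ahead of the robot, y to its left, z up, the work surface at z = 0. Lengths are in m, angles in rad, forces in N, time in s.
With the tool pointing down it reaches from about 0.4 to 0.75 m from the base axis. Payload 19.5 kg.
Tool frame: the origin (TCP) lies on the mounting face of the last link; the fingertips stand 173 mm ahead of it and the grasp point (between the pads) lies 155 mm ahead of it (arm.finger_overhang is the distance from the TCP to the fingertips, in m); x points along the fingers, y is the direction in which the jaws open and shut, and the axes are right-handed (so a half turn about x gives the same grasp; the last joint's range is limited). The gripper opens to 85 mm and grips with 20 to 120 N. Pads are 22 mm wide; open, the fingers measure 114 mm over their backs; the gripper's body (76 mm by 85 mm) begins 54 mm behind the grasp point. The pads swing forward as they close: fully open they stand 13 mm farther back than shut.
Start: joints at [-1.282, 0.707, -0.028, 1.485, 0.022, 0.951, -0.075], TCP at [0.187, 0.544, 0.405] pointing down, gripper open.
Joint ranges: [-2.71, 2.71], [-0.32, 2.16], [-1.57, 1.52], [0, 2.45], [-1.46, 4.6], [0, 2.02], [-2.83, 2.83]. Speed limits (rad/s): [1.89, 1.89, 2.57, 2.57, 3.01, 3.01, 3.01].

INTERFACE

Orientations are given as a rotation vector (axis times angle).
In Python, from plant import arm gives the robot as it stands.
- The arm moves only by the tool jog_arm, never from a script. Its argument "increments" is a list of rows, each an object with "rot": the turn, a rotation vector about the tool's x, y, z in degrees, a list of three; "dp": the shift along the tool's x, y, z in m, a list of three; "grip": the opening, from 0 (shut) to 1 (fully open). A call has 1 to 12 rows; each row is the pose to reach, as a shift and turn from the pose commanded when the call began, along the tool's axes at that moment; what a row does not reach only later rows make up. A row lasts 1/12 s, in which the tool goes at most 41.7 mm and 7.16 degrees, less where a joint would pass 70% of its speed; a pose out of reach is approached as far as the arm can. A call with a gripper value outside its range is refused whole. The fingers move at their own pace and stop on an object; "newtons" is the grip in N (left out, the last holds). Time passes only in rows, so rows that repeat a pose let the fingers close. It gives the time, the measured TCP pose, the force and the opening at its end, in the units of the state.
- arm.observe(): the state, without advancing time (a new reading comes with each control period).
- arm.capture(name): name is "side" or "top"; returns a dict with "frame" (384x512x3 uint8, red, green, blue), "mtx" (3x3 intrinsics, pixels), "rvec" (rotation vector, rad) and "tvec" (3), from world to camera coordinates, as OpenCV has them. Camera axes: x right, y down, z forward; pixel columns grow to the right and rows downward; lengths in m; the calibration is good to about 2 mm. A picture is of the moment at which its call begins. There is no depth.
- arm.hand_in(): hands the job in, once; it reports no verdict.
Trained networks look in the newest picture that a camera, given by its name, has taken for a name from the list of things; names that differ only in an ending like _2 or _b are one class to them, and where a whole thing is asked for, a point or a joint stands for the part that bears it (a point fixed in the world has none). Each returns a list of dicts, best first, with "conf" (0 to 1); they miss things now and then, are a little off and sometimes report something else, mostly with a low value. They report only what shows in the picture. A call takes as long as a camera call. They do not tell look-alikes from the thing itself.
- arm.search_frame(camera, thing): "xyz" ([x, y, z] in m, in world coordinates, good to about 4 mm: the middle of the surface that is visible of it).
The state is a dict: "time": time; "joint_pos": joint angles; "joint_velocities": joint speeds; "joint_efforts": joint torques, N m; "eef_pos": TCP position; "tool_rot": TCP orientation; "ft_force": force on the tool from outside, world axes, zero at the start; "wrist_torque": the same for the moment, N m; "opening": finger opening in m.
Only numpy, scipy, OpenCV 4.12 (cv2) and the standard library are available. Lean on these libraries where they do the work, as an engineer would, in place of code of your own. Each camera call takes 0.05 s, during which the arm holds its last target. There are 200 camera calls.

TASK

Lock the brake of the orange dog lead on the hall cabinet: with your fingertips push its black thumb slide all the way forward, towards the nose of the lead, then let go so that it springs back and catches on its stop pin at the middle of its travel. Leave the green lead's slide unlocked and do not lift or shift anything else on the cabinet.

Things in the scene. Friction and masses are not known exactly. Their poses are not given: they have to be found in the camera images.
- orange_lead: Orange dog lead, 225 mm long, 42 thick, upright in a fixed grey cradle (foot 200 x 90 mm). Origin: middle of the cradle's underside, on the cabinet top. x points level to the nose (round reel case, steel clip), away from the open grip loop; y left; z up. Its flat top deck, 36 mm wide, is 134 mm above the origin, from x = -95 to +92 mm, and bare behind the slide.
- orange_brake (a joint): Travel (m) of the orange lead's thumb slide along the lead's +x: 0 at rest at the back (start), 0.040 at the front stop. A spring pushes it back: 3 N at 0, 8 N at 0.040, up to 3 N more as it passes the stop pin. Let go below 0.015 it returns to 0; let go beyond 0.020 it returns, damped, within 0.3 s, to about 0.0175 and is held there by the stop pin (locked).
- orange_push (a point): Centre of the rear face of the orange lead's black thumb ridge, the face to push; moves with the slide. Axes as orange_lead; at rest at its x = -27, y = 0, z = 145 mm. The ridge is 26 mm wide, 14 mm long along the travel, 22 mm high above the deck (top 11 mm above this point, deck 11 mm below). A flat black strip, 22 mm wide, 6 high, runs on in front.
- orange_pin_tip (a point): Inner end of the orange lead's steel stop pin, 6 mm thick, lying across on the left of the deck (lead's x = 45, y = 12, z = 137 mm) in a dark guide (x 36 to 54, y 23 to 35 mm, 9 mm high above the deck), brass head outside. It is sprung: the passing slide pushes it up to 6 mm to the left and it snaps back behind the slide's tooth. Not to be handled.
- green_lead: A second lead of the same shape, size and working in green, in a cradle of its own; the two may change places. Origin and axes as for the orange one. To be left alone.
- green_brake (a joint): Travel of the green lead's slide, as for the orange one; it rests at 0 and must stay there.
- key_bowl: Loose terracotta bowl, 110 mm across, 50 mm high. Origin: centre of its underside.
- keys: Loose bunch of three flat keys on a steel ring lying flat, about 80 mm across, 4 mm thick. Origin: centre of the ring, on the cabinet top.
- lip_balm_center (a point): Centre of a loose white lip balm tube standing upright, 19 mm across, 68 mm high.
- paperweight: Loose clear glass paperweight, a dome 76 mm across, 47 mm high. Origin: centre of its underside.
- glasses_case: Loose blue glasses case, 160 x 65 x 45 mm (x, y, z). Origin: centre of its underside.
- treat_tin: Loose tin of dog treats standing upright, 74 mm across, 90 mm high. Origin: centre of its underside.
Things that resemble listed ones, but are neither listed nor needed, are in the scene too. What is shaped like the orange_lead but pink or turquoise is not meant.

How it is judged:
By the outcome, as a careful person would: the job done as asked, in the order asked, and still so for the second after the job is handed in, with the robot touching nothing.
It also fails if it takes over 38 s, if anything falls off the work surface, if the arm or the gripper's body presses on something with over 40 N, if the wrist force passes 120 N, or if a joint passes its speed limit or range.

## Working session

There is one attempt and no reset: what is moved stays moved. The work goes in short steps, Python scripts to look and compute and a tool call to move; the robot and the scene stay as the last step left them, time stands still between calls to the robot, and variables do not carry over. Pictures are saved under pics/ and viewed, about 8 in all and at most 12, crops included, and the job is handed in when it is done.

Besides the shell and the picture viewer there is one more tool, called after "Emit:" by a JSON object that holds its "api" and its "payload", one argument or row to a line. jog_arm: Moves the arm, as the interface text tells. Its arguments: {"type":"object","properties":{"increments":{"type":"array","items":{"type":"object","properties":{"rot":{"type":"array","items":{"type":"number"}},"dp":{"type":"array","items":{"type":"number"}},"grip":{"type":"number"}}}},"newtons":{"type":"number"}},"required":["increments"]}

```bash
mkdir -p pics; ls; python3 - <<'E'
from plant import arm
import cv2,numpy as np
for c in("side","top"):
    d=arm.capture(c); cv2.imwrite(f"pics/{c}0.png",cv2.cvtColor(d["frame"],cv2.COLOR_RGB2BGR))
    R=cv2.Rodrigues(np.array(d["rvec"]))[0]; print(c,(-R.T@np.array(d["tvec"]).ravel()).round(3), d["mtx"][0][0])
    for t in("orange_lead","orange_push","orange_pin_tip","green_lead"):
        for r in arm.search_frame(c,t)[:4]:
            p=cv2.projectPoints(np.array([r["xyz"]]),np.array(d["rvec"]),np.array(d["tvec"]),np.array(d["mtx"]),None)[0].ravel()
            print(t,np.round(r["xyz"],3),round(r["conf"],2),p.round())
s=arm.observe();print(s["time"],s["eef_pos"],s["tool_rot"],s["opening"],s["ft_force"])
E
```

```text
pics
side [ 0.124 -1.126  1.304] 491.71315746682444
orange_lead [ 0.513 -0.256  0.071] 0.95 [287. 245.]
orange_lead [ 0.296 -0.602  0.109] 0.89 [258. 362.]
orange_lead [ 0.236 -0.266  0.071] 0.86 [202. 273.]
orange_push [ 0.307 -0.597  0.138] 0.87 [262. 353.]
orange_push [ 0.523 -0.233  0.143] 0.56 [287. 225.]
orange_push [ 0.238 -0.254  0.138] 0.49 [200. 257.]
green_lead [0.49  0.243 0.068] 0.62 [232. 150.]
top [ 0.316 -0.053  1.792] 490.11070726053686
orange_lead [ 0.514 -0.227  0.102] 0.7 [306. 185.]
orange_lead [ 0.312 -0.573  0.098] 0.56 [406. 246.]
orange_push [ 0.241 -0.248  0.136] 0.6 [313. 265.]
orange_push [ 0.314 -0.594  0.144] 0.56 [417. 245.]
green_lead [0.48  0.255 0.106] 0.82 [167. 191.]
green_lead [0.501 0.266 0.143] 0.74 [162. 183.]
0.5 [0.18677869 0.54380754 0.40464176] [ 0.25953471  1.55516086 -0.25978418] 0.08521715572537818 [-0.11533527 -0.2063635   0.36248403]
```

```bash
python3 -c "
import cv2,numpy as np
a=cv2.imread('pics/side0.png');b=cv2.imread('pics/top0.png')
cv2.imwrite('pics/s1.png',cv2.resize(a,(800,600)));cv2.imwrite('pics/t1.png',cv2.resize(b,(800,600)))"
```

```text
(no output)
```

View pics/s1.png

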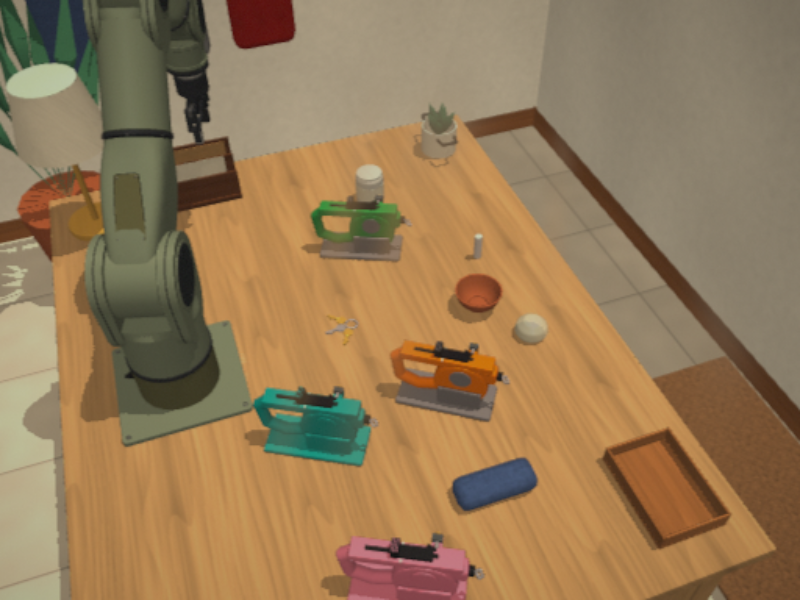

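View pics/t1.png

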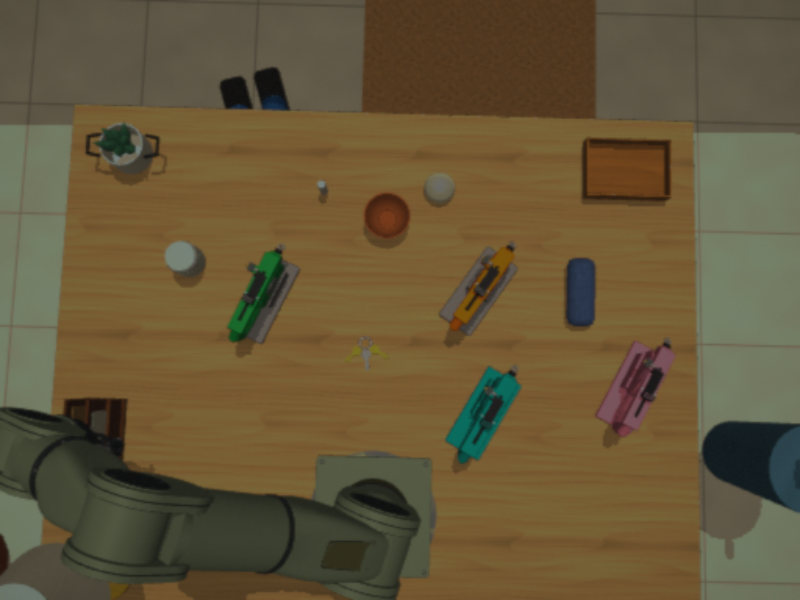

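The candidates in the side view (800x600) are orange (450,370), turquoise (315,420), pink (410,570) and green (360,225). Only (450,370) is orange and in a grey cradle. I'll enlarge it in both views.

```bash
python3 -c "
import cv2,numpy as np
a=cv2.imread('pics/side0.png')[205:285,240:340];b=cv2.imread('pics/top0.png')[145:225,270:345]
f=lambda i:cv2.resize(i,None,fx=7,fy=7,interpolation=cv2.INTER_CUBIC)[:560]
a=cv2.resize(a,None,fx=8,fy=7.5,interpolation=cv2.INTER_CUBIC);b=cv2.resize(b,None,fx=8,fy=7.5,interpolation=cv2.INTER_CUBIC)
cv2.imwrite('pics/s2.png',a);cv2.imwrite('pics/t2.png',b)"
```

```text
(no output)
```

View pics/s2.png

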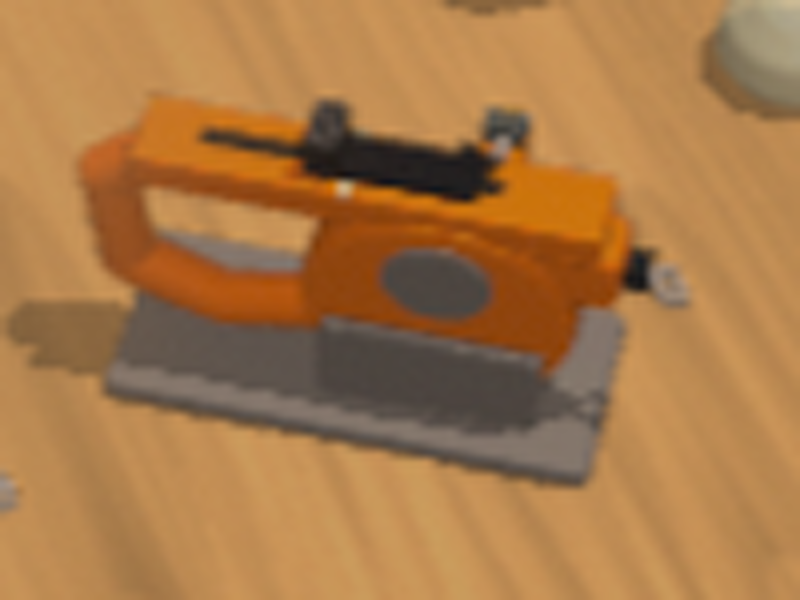

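View pics/t2.png

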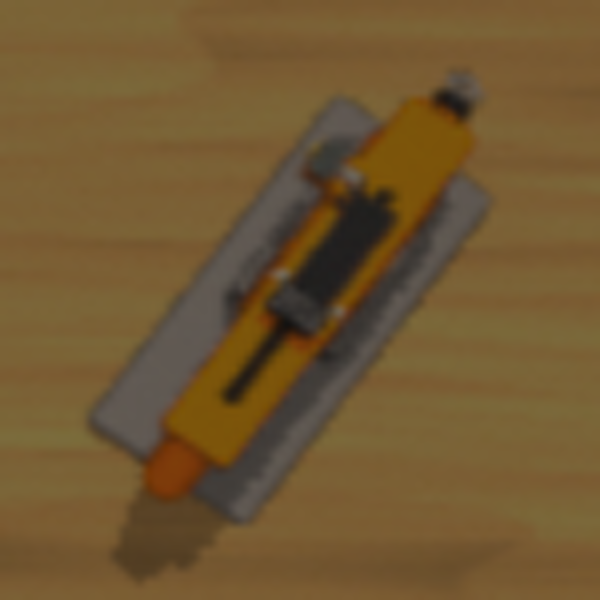

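Same lead in both crops: black ridge at (328,125) in the side crop and (297,308) in the top crop, pin at (505,130) and (345,170), bare deck behind the slide. Next I fit the pose.

```bash
cat > h.py <<'E'
import cv2,numpy as np
from scipy.spatial.transform import Rotation as Ro
def toW(p,o):  # lead -> world
    x,y,th=o; p=np.atleast_2d(p); c,s=np.cos(th),np.sin(th)
    return np.c_[x+c*p[:,0]-s*p[:,1],y+s*p[:,0]+c*p[:,1],p[:,2]]
E
python3 - <<'E'
from h import *
from plant import arm
from scipy.optimize import least_squares
D={(a,b):[x,y,.134] for a,x in(('r',-.095),('f',.092)) for b,y in(('l',.018),('r',-.018))}
F={(a,b):[x,y,0.006] for a,x in(('r',-.1),('f',.1)) for b,y in(('l',.045),('r',-.045))}
k=lambda s:(s[0],s[1])
T=[(D[k('rl')],168,420),(D[k('rr')],230,466),(D[k('fl')],410,100),(D[k('fr')],472,140),(F[k('rl')],92,420),(F[k('rr')],243,520),(F[k('fl')],340,97),(F[k('fr')],492,200),([-.020,0,.156],297,308)]
S=[(D[k('rl')],150,97),(D[k('rr')],135,175),(D[k('fl')],615,178),(D[k('fr')],605,240),(F[k('rr')],108,380),(F[k('fr')],582,475),([-.02,0,.156],330,108)]
V=[]
for c,L,o in(("top",T,(270,145)),("side",S,(240,205))):
    d=arm.capture(c);V.append((d,np.array([l[0] for l in L]),np.array([[o[0]+l[1]/8,o[1]+l[2]/7.5] for l in L])))
def res(o,VV=V):
    return np.concatenate([(cv2.projectPoints(toW(P,o[:3]),np.array(d["rvec"]),np.array(d["tvec"]),np.array(d["mtx"]),None)[0][:,0]-q).ravel() for d,P,q in VV])
for VV in(V,V[:1],V[1:]):
    r=least_squares(lambda o:res(o,VV),[.51,-.25,-.6]);print(r.x.round(4),np.degrees(r.x[2]))
    if VV is V: o=r.x;print(res(o).reshape(-1,2).round(1).tolist());np.save('o.npy',o)
print(toW([[-.027,0,.145],[-.07,0,.145]],o))
s=arm.observe();R=Ro.from_rotvec(s["tool_rot"]).as_matrix();print(s["time"],R.round(3),s["eef_pos"])
E
```

```text
[ 0.5207 -0.2359 -0.595 ] -34.0909184205602
[[-1.3, 0.3], [-0.3, 0.4], [-0.2, -1.2], [0.7, -0.5], [-1.1, -0.0], [0.2, 1.0], [-0.8, -0.9], [0.2, -0.6], [0.3, -0.2], [-0.1, -0.4], [-1.1, -2.3], [0.7, -0.2], [-0.1, 0.5], [-0.7, 1.6], [0.9, 1.4], [-0.4, 2.2]]
[ 0.52   -0.2367 -0.5998] -34.36729220756673
[ 0.5215 -0.2343 -0.5872] -33.64353645341149
[[ 0.49829012 -0.22074109  0.145     ]
 [ 0.4626797  -0.19663925  0.145     ]]
0.6 [[-0.     0.325  0.946]
 [-0.     0.946 -0.325]
 [-1.    -0.    -0.   ]] [0.18673459 0.54381094 0.40465642]
```

Emit:
{"api": "jog_arm", "payload": {
  "increments": [
    {"dp": [-0.035,-0.02,0.03],"rot": [0,0,0],"grip": 0},
    {"dp": [-0.035,-0.04,0.06],"rot": [3,0,0],"grip": 0},
    {"dp": [-0.035,-0.06,0.09],"rot": [6,0,0],"grip": 0},
    {"dp": [-0.035,-0.08,0.12],"rot": [9,0,0],"grip": 0},
    {"dp": [-0.035,-0.1,0.15],"rot": [12,0,0],"grip": 0},
    {"dp": [-0.035,-0.12,0.18],"rot": [15,0,0],"grip": 0},
    {"dp": [-0.035,-0.14,0.21],"rot": [15,0,0],"grip": 0},
    {"dp": [-0.035,-0.16,0.24],"rot": [15,0,0],"grip": 0},
    {"dp": [-0.035,-0.18,0.27],"rot": [15,0,0],"grip": 0},
    {"dp": [-0.035,-0.2,0.3],"rot": [15,0,0],"grip": 0},
    {"dp": [-0.035,-0.22,0.33],"rot": [15,0,0],"grip": 0},
    {"dp": [-0.035,-0.24,0.36],"rot": [15,0,0],"grip": 0}
  ],
  "newtons": 40
}}

```text
time: 1.6
eef_pos: [0.4501, 0.1983, 0.4399]
tool_rot: [0.464, 1.52, -0.464]
ft_force: [0.6, 0.8, 0.3]
opening: 0.0
```

```bash
cat > st.py <<'E'
from h import *
from plant import arm
import sys
o=np.load('o.npy')
def go(px,tipz,py=0.):
    s=arm.observe();R=Ro.from_rotvec(s["tool_rot"]).as_matrix()
    t=toW([[px,py,tipz]],o)[0]+[0,0,arm.finger_overhang]
    yaw=np.degrees(np.arctan2(R[1,2],R[0,2]))
    e=np.array(s["eef_pos"]);c,n=np.cos(o[2]),np.sin(o[2]);l=e[:2]-o[:2]
    print("t",s["time"],"ov",arm.finger_overhang,"q",np.round(s["joint_pos"],2),"pos",e.round(4),"yaw",yaw.round(2),"want",np.degrees(o[2]).round(2),"tilt",R[2].round(4))
    print("lead xy",(c*l[0]+n*l[1]).round(4),(-n*l[0]+c*l[1]).round(4),"tipz",(e[2]-arm.finger_overhang).round(4))
    print("dp",(R.T@(t-e)).round(4),"F",np.round(s["ft_force"],2),"op",s["opening"])
if __name__=="__main__": go(*map(float,sys.argv[1:]))
E
python3 st.py -.072 .22
```

```text
t 1.6 ov 0.1734 q [-0.48  0.54  0.    1.72 -0.    0.88  0.5 ] pos [0.4501 0.1983 0.4399] yaw -33.95 want -34.09 tilt [-1.e+00  2.e-04  1.e-04]
lead xy -0.3018 0.32 tipz 0.2665
dp [ 0.0464 -0.3206  0.229 ] F [0.57 0.82 0.31] op 1.0610047719060904e-05
```

Emit:
{"api": "jog_arm", "payload": {
  "increments": [
    {"dp": [0,-0.03,0.02],"grip": 0},
    {"dp": [0,-0.06,0.04],"grip": 0},
    {"dp": [0,-0.09,0.06],"grip": 0},
    {"dp": [0,-0.12,0.08],"grip": 0},
    {"dp": [0,-0.15,0.1],"grip": 0},
    {"dp": [0.01,-0.18,0.12],"grip": 0},
    {"dp": [0.02,-0.21,0.14],"grip": 0},
    {"dp": [0.03,-0.24,0.16],"grip": 0},
    {"dp": [0.04,-0.27,0.18],"grip": 0},
    {"dp": [0.046,-0.295,0.205],"grip": 0},
    {"dp": [0.046,-0.32,0.229],"grip": 0},
    {"dp": [0.046,-0.32,0.229],"grip": 0}
  ]
}}

```text
invalid input
```

```bash
python3 st.py -.072 .165
```

```text
t 1.6 ov 0.1734 q [-0.48  0.54  0.    1.72 -0.    0.88  0.5 ] pos [0.4501 0.1983 0.4399] yaw -33.95 want -34.09 tilt [-1.e+00  2.e-04  1.e-04]
lead xy -0.3018 0.32 tipz 0.2665
dp [ 0.1014 -0.3206  0.229 ] F [0.57 0.82 0.31] op 1.0610047719060904e-05
```

Rows need a `rot` entry.

Emit:
{"api": "jog_arm", "payload": {
  "increments": [
    {"dp": [0,-0.03,0.02],"rot": [0,0,0],"grip": 0},
    {"dp": [0,-0.06,0.04],"rot": [0,0,0],"grip": 0},
    {"dp": [0,-0.09,0.06],"rot": [0,0,0],"grip": 0},
    {"dp": [0,-0.12,0.08],"rot": [0,0,0],"grip": 0},
    {"dp": [0,-0.15,0.1],"rot": [0,0,0],"grip": 0},
    {"dp": [0.01,-0.18,0.12],"rot": [0,0,0],"grip": 0},
    {"dp": [0.02,-0.21,0.14],"rot": [0,0,0],"grip": 0},
    {"dp": [0.03,-0.24,0.16],"rot": [0,0,0],"grip": 0},
    {"dp": [0.04,-0.27,0.18],"rot": [0,0,0],"grip": 0},
    {"dp": [0.046,-0.295,0.205],"rot": [0,0,0],"grip": 0},
    {"dp": [0.046,-0.32,0.229],"rot": [0,0,0],"grip": 0},
    {"dp": [0.046,-0.32,0.229],"rot": [0,0,0],"grip": 0}
  ]
}}

```text
time: 2.6
eef_pos: [0.4602, -0.1994, 0.3932]
tool_rot: [0.467, 1.519, -0.472]
ft_force: [-0.1, -1.6, -0.3]
opening: 0.0
```

```bash
python3 st.py -.072 .165
```

```text
t 2.6 ov 0.1734 q [ 0.37  0.61 -0.04  1.76  0.04  0.76  1.28] pos [ 0.4602 -0.1994  0.3932] yaw -34.34 want -34.09 tilt [-1.     -0.0024  0.0013]
lead xy -0.0705 -0.0036 tipz 0.2198
dp [ 0.0548  0.0038 -0.0016] F [-0.08 -1.59 -0.27] op 3.1773093868137014e-05
```

Emit:
{"api": "jog_arm", "payload": {
  "increments": [
    {"dp": [0.03,0,0],"rot": [0,0,0],"grip": 0},
    {"dp": [0.055,0,0],"rot": [0,0,0],"grip": 0},
    {"dp": [0.068,0,0],"rot": [0,0,0],"grip": 0},
    {"dp": [0.07,0,0],"rot": [0,0,0],"grip": 0},
    {"dp": [0.07,0,0],"rot": [0,0,0],"grip": 0},
    {"dp": [0.07,0,0],"rot": [0,0,0],"grip": 0}
  ]
}}

```text
time: 3.1
eef_pos: [0.4607, -0.1935, 0.3246]
tool_rot: [0.464, 1.52, -0.464]
ft_force: [0.1, 0.2, 0.1]
opening: 0.0005
```

```bash
python3 st.py -.072 .143; cat > pic.py <<'E'
import cv2,sys,numpy as np
from plant import arm
d=arm.capture("side")["frame"][170:270,230:350];e=arm.capture("top")["frame"][140:240,260:380]
cv2.imwrite(sys.argv[1],cv2.cvtColor(np.vstack([cv2.resize(i,(360*2,300),interpolation=cv2.INTER_CUBIC) if 0 else cv2.resize(i,(400,333),interpolation=cv2.INTER_CUBIC) for i in (d,e)][:2]) if 0 else np.hstack([cv2.resize(i,(400,333),interpolation=cv2.INTER_CUBIC) for i in (d,e)]),cv2.COLOR_RGB2BGR))
E
cat > pic.py <<'E'
import cv2,sys,numpy as np
from plant import arm
crops=[arm.capture("side")["frame"][170:270,230:350],arm.capture("top")["frame"][140:240,260:380]]
im=np.hstack([cv2.resize(i,(400,333),interpolation=cv2.INTER_CUBIC) for i in crops])
cv2.imwrite(sys.argv[1],cv2.cvtColor(im,cv2.COLOR_RGB2BGR))
E
python3 pic.py pics/a.png
```

```text
t 3.1 ov 0.1734 q [ 0.36  0.72 -0.04  1.86  0.05  0.57  1.26] pos [ 0.4607 -0.1935  0.3246] yaw -33.95 want -34.09 tilt [-1.e+00  1.e-04  1.e-03]
lead xy -0.0734 0.0015 tipz 0.1512
dp [ 0.0082 -0.0015  0.0014] F [0.09 0.21 0.06] op 0.0004547261066227318
```

View pics/a.png

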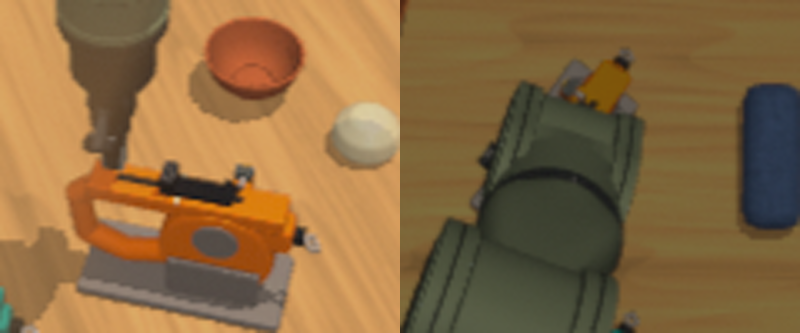

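```bash
python3 - <<'E'
from h import *
from plant import arm
o=np.load('o.npy');d=arm.capture("side")
P=toW([[-.073,0.0015,.151],[-.073,.0015,.164],[-.073,0.0015,.134],[-.02,0,.156],[-.062,-.013,.151]],o)
print((cv2.projectPoints(P,np.array(d["rvec"]),np.array(d["tvec"]),np.array(d["mtx"]),None)[0][:,0]-[230,170])*3.333)
E
```

```text
[[113.85553431 163.72154615]
 [113.8067144  154.50639303]
 [113.91847241 175.60162081]
 [169.48087425 171.88738937]
 [121.6550152  177.5256442 ]]
```

Emit:
{"api": "jog_arm", "payload": {
  "increments": [
    {"dp": [0.004,-0.001,0.003],"rot": [0,0,0],"grip": 0},
    {"dp": [0.008,-0.0015,0.008],"rot": [0,0,0],"grip": 0},
    {"dp": [0.0085,-0.0015,0.016],"rot": [0,0,0],"grip": 0},
    {"dp": [0.0085,-0.0015,0.024],"rot": [0,0,0],"grip": 0},
    {"dp": [0.0085,-0.0015,0.028],"rot": [0,0,0],"grip": 0},
    {"dp": [0.0085,-0.0015,0.028],"rot": [0,0,0],"grip": 0}
  ]
}}

```text
time: 3.75
eef_pos: [0.4833, -0.2108, 0.3149]
tool_rot: [0.464, 1.52, -0.465]
ft_force: [0.2, -0.3, -0.5]
opening: 0.0
```

```bash
python3 st.py .002 .143
```

```text
t 3.75 ov 0.1734 q [ 0.37  0.76 -0.04  1.77  0.05  0.61  1.28] pos [ 0.4833 -0.2108  0.3149] yaw -33.98 want -34.09 tilt [-1.e+00 -2.e-04  3.e-04]
lead xy -0.0449 -0.0002 tipz 0.1415
dp [-0.0015  0.0001  0.0469] F [ 0.19 -0.3  -0.46] op 3.4629380406900685e-05
```

Emit:
{"api": "jog_arm", "payload": {
  "increments": [
    {"dp": [0,0,0.004],"rot": [0,0,0],"grip": 0},
    {"dp": [0,0,0.008],"rot": [0,0,0],"grip": 0},
    {"dp": [0,0,0.012],"rot": [0,0,0],"grip": 0},
    {"dp": [0,0,0.016],"rot": [0,0,0],"grip": 0},
    {"dp": [0,0,0.02],"rot": [0,0,0],"grip": 0},
    {"dp": [0,0,0.02],"rot": [0,0,0],"grip": 0}
  ]
}}

```text
time: 4.25
eef_pos: [0.4995, -0.2216, 0.315]
tool_rot: [0.464, 1.522, -0.464]
ft_force: [-4.7, 2.1, 2.0]
opening: -0.0001
```

```bash
python3 st.py .002 .1415
```

```text
t 4.25 ov 0.1734 q [ 0.38  0.79 -0.04  1.7   0.05  0.66  1.29] pos [ 0.4995 -0.2216  0.315 ] yaw -33.96 want -34.09 tilt [-1.0e+00 -4.0e-04 -1.8e-03]
lead xy -0.0256 -0.0 tipz 0.1416
dp [ 0.0001 -0.      0.0276] F [-4.65  2.06  2.  ] op -0.00014685783103628028
```

Emit:
{"api": "jog_arm", "payload": {
  "increments": [
    {"dp": [0,0,0.004],"rot": [0,0,0],"grip": 0},
    {"dp": [0,0,0.008],"rot": [0,0,0],"grip": 0},
    {"dp": [0,0,0.012],"rot": [0,0,0],"grip": 0},
    {"dp": [0,0,0.016],"rot": [0,0,0],"grip": 0},
    {"dp": [0,0,0.02],"rot": [0,0,0],"grip": 0},
    {"dp": [0,0,0.024],"rot": [0,0,0],"grip": 0},
    {"dp": [0,0,0.024],"rot": [0,0,0],"grip": 0}
  ]
}}

```text
time: 4.83
eef_pos: [0.5193, -0.2351, 0.3151]
tool_rot: [0.464, 1.523, -0.464]
ft_force: [-7.5, 2.7, 4.8]
opening: -0.0001
```

```bash
python3 st.py .002 .1415;python3 pic.py pics/b.png
```

```text
t 4.8333 ov 0.1734 q [ 0.39  0.82 -0.05  1.61  0.05  0.72  1.3 ] pos [ 0.5193 -0.2351  0.3151] yaw -33.97 want -34.09 tilt [-1.e+00 -6.e-04 -2.e-03]
lead xy -0.0016 -0.0001 tipz 0.1417
dp [0.0001 0.0001 0.0036] F [-7.49  2.67  4.82] op -7.858200299560287e-05
```

View pics/b.png

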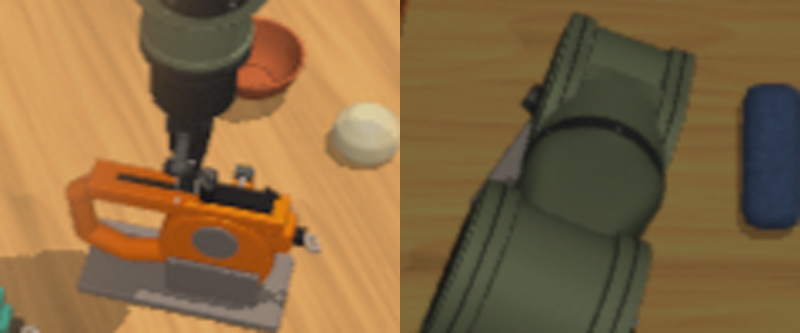

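The ridge has moved from (172,168) to (205,180), so the slide is near its front. I'll push on gently until the force shows the stop.

Emit:
{"api": "jog_arm", "payload": {
  "increments": [
    {"dp": [0,0,0.002],"rot": [0,0,0],"grip": 0},
    {"dp": [0,0,0.004],"rot": [0,0,0],"grip": 0},
    {"dp": [0,0,0.005],"rot": [0,0,0],"grip": 0},
    {"dp": [0,0,0.005],"rot": [0,0,0],"grip": 0}
  ]
}}

```text
time: 5.27
eef_pos: [0.5225, -0.2372, 0.315]
tool_rot: [0.465, 1.526, -0.464]
ft_force: [-16.4, 7.9, 9.1]
opening: -0.0003
```

```bash
python3 st.py .002 .1415
```

```text
t 5.2667 ov 0.1734 q [ 0.39  0.82 -0.05  1.59  0.05  0.73  1.3 ] pos [ 0.5225 -0.2372  0.315 ] yaw -33.95 want -34.09 tilt [-1.     -0.001  -0.0053]
lead xy 0.0023 -0.0 tipz 0.1416
dp [ 0.0001  0.     -0.0003] F [-16.39   7.9    9.05] op -0.00025189114585380773
```

The force has jumped from 8 to 18 N at the predicted travel, so this is the front stop. Next I back off along the deck and lift clear.

Emit:
{"api": "jog_arm", "payload": {
  "increments": [
    {"dp": [0,0,-0.015],"rot": [0,0,0],"grip": 0},
    {"dp": [0,0,-0.035],"rot": [0,0,0],"grip": 0},
    {"dp": [0,0,-0.055],"rot": [0,0,0],"grip": 0},
    {"dp": [0,0,-0.065],"rot": [0,0,0],"grip": 0},
    {"dp": [0,0,-0.065],"rot": [0,0,0],"grip": 0},
    {"dp": [-0.03,0,-0.065],"rot": [0,0,0],"grip": 0},
    {"dp": [-0.06,0,-0.065],"rot": [0,0,0],"grip": 0},
    {"dp": [-0.09,0,-0.075],"rot": [0,0,0],"grip": 0},
    {"dp": [-0.12,0.02,-0.1],"rot": [0,0,0],"grip": 0},
    {"dp": [-0.12,0.05,-0.12],"rot": [0,0,0],"grip": 0},
    {"dp": [-0.12,0.08,-0.14],"rot": [0,0,0],"grip": 0},
    {"dp": [-0.12,0.1,-0.15],"rot": [0,0,0],"grip": 0}
  ]
}}

```text
time: 6.27
eef_pos: [0.4551, -0.0682, 0.4361]
tool_rot: [0.464, 1.519, -0.462]
ft_force: [-0.2, -0.1, -0.3]
opening: 0.0003
```

Emit:
{"api": "jog_arm", "payload": {
  "increments": [
    {"dp": [0,0.03,0],"rot": [0,0,0],"grip": 0},
    {"dp": [0,0.06,0],"rot": [0,0,0],"grip": 0},
    {"dp": [0,0.09,0],"rot": [0,0,0],"grip": 0},
    {"dp": [0,0.12,0],"rot": [0,0,0],"grip": 0},
    {"dp": [0,0.14,0],"rot": [0,0,0],"grip": 0},
    {"dp": [0,0.14,0],"rot": [0,0,0],"grip": 0},
    {"dp": [0,0.14,0],"rot": [0,0,0],"grip": 0}
  ]
}}

```text
time: 6.85
eef_pos: [0.5338, 0.0457, 0.435]
tool_rot: [0.463, 1.521, -0.463]
ft_force: [-0.2, -0.7, -0.4]
opening: -0.0001
```

```bash
python3 st.py .002 .1415; python3 - <<'E'
from h import *
from plant import arm
o=np.load('o.npy')
for c in("side","top"):
    d=arm.capture(c);cv2.imwrite(f"pics/{c}9.png",cv2.cvtColor(d["frame"],cv2.COLOR_RGB2BGR))
    for t in("orange_push","orange_lead","green_lead","green_push"):
        try: print(c,t,[(np.round(r["xyz"],3).tolist(),round(r["conf"],2)) for r in arm.search_frame(c,t)])
        except Exception as e: print(e)
    a=cv2.imread(f'pics/{c}0.png').astype(int);b=cv2.imread(f'pics/{c}9.png').astype(int)
    # predicted ridge pixels for travel 0, .0175
    print(cv2.projectPoints(toW([[-.02+t,0,.156] for t in(0,.0175)],o),np.array(d["rvec"]),np.array(d["tvec"]),np.array(d["mtx"]),None)[0][:,0].round(1).tolist())
f=lambda i,s:cv2.resize(i,s,interpolation=cv2.INTER_CUBIC)
S0,S9,T9=[cv2.imread(f'pics/{n}.png') for n in('side0','side9','top9')]
cr=lambda I:f(I[205:265,245:325],(400,300))
cv2.imwrite('pics/c.png',np.vstack([np.hstack([cr(S0),cr(S9)]),np.hstack([f(T9[145:217,265:361],(400,300)),f(T9,(400,300))])]))
E
```

```text
t 6.85 ov 0.1734 q [-0.13  0.61 -0.02  1.58  0.01  0.95  0.82] pos [0.5338 0.0457 0.435 ] yaw -33.88 want -34.09 tilt [-1.e+00 -2.e-04  0.e+00]
lead xy -0.1469 0.2406 tipz 0.2616
dp [ 0.1201 -0.2411  0.148 ] F [-0.19 -0.65 -0.37] op -7.59832493380316e-05
side orange_push [([0.308, -0.596, 0.137], 0.72), ([0.241, -0.256, 0.138], 0.64), ([0.541, -0.243, 0.141], 0.46)]
side orange_lead [([0.51, -0.253, 0.07], 0.94), ([0.233, -0.266, 0.072], 0.66), ([0.295, -0.602, 0.106], 0.64)]
side green_lead [([0.489, 0.244, 0.068], 0.91)]
it knows: glasses_case, green_brake, green_lead, key_bowl, keys, lip_balm_center, orange_brake, orange_lead, orange_pin_tip, orange_push, paperweight, treat_tin
[[280.8, 221.6], [286.4, 222.6]]
top orange_push [([0.245, -0.248, 0.138], 0.58)]
top orange_lead [([0.309, -0.573, 0.098], 0.93), ([0.514, -0.227, 0.103], 0.7)]
top green_lead [([0.481, 0.255, 0.106], 0.87)]
it knows: glasses_case, green_brake, green_lead, key_bowl, keys, lip_balm_center, orange_brake, orange_lead, orange_pin_tip, orange_push, paperweight, treat_tin
[[307.4, 185.8], [310.4, 181.6]]
```

View pics/c.png

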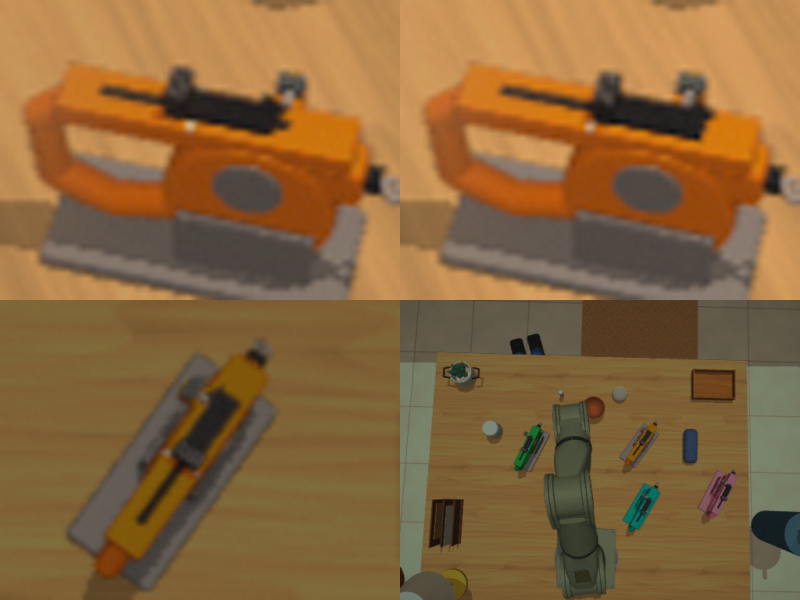

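The ridge went from (180,85) to (608−400=208, 88) in the crops. That is 5.6 px in the image, matching the predicted shift for 17.5 mm of travel. The slide is held behind the pin, and the other objects are where they were.

```bash
python3 -c "
from plant import arm
print(arm.hand_in())"
```

```text
the job is handed in; nothing more can be done
None
```

The orange lead's brake is locked, and I handed the job in with the arm clear of everything. I pushed the black slide forward with the closed fingertips until the force jumped from about 8 N to 18 N at the front stop. Then I backed off along the deck so it could spring back.

**Slide position:** In the last side picture the ridge sits 5.6 px further forward than at the start, which matches the 17.5 mm expected for locked. The network put the shift at about 20 mm, within its error, but it found the orange slide only in the side view, not in the top view.

**Other objects:** The network put the green and orange leads where they were at the start. I did not measure the green slide separately. By eye, nothing else visible in the last top picture had moved, but the arm hid the keys there.

**Forces and time:** The highest contact force I read was about 20 N in total, and the clock was at about 7 s when I handed in.

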